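# Index the stop turret and test a coil spring

## Robot

A 6-joint arm with a two-finger parallel gripper is mounted at the origin on the work surface. World frame = base frame: x ahead of the robot, y to its left, z up, the work surface at z = 0. Lengths are in m, angles in rad, forces in N, time in s.
With the tool pointing down it reaches from about 0.35 to 1 m from the base axis. Payload 7.1 kg.
Tool frame: the origin (TCP) lies on the centre line of the jaws, within the pads' length; the fingertips stand 11 mm ahead of it and the grasp point (between the pads) lies 8 mm behind it; z points along the fingers, y is the line along which they close (so a half turn about z gives the same grasp; the last joint's range is limited). The gripper opens to 85 mm and grips with 20 to 120 N. Pads are 22 mm wide; open, the fingers measure 114 mm over their backs; the gripper's body (76 mm by 85 mm) begins 54 mm behind the grasp point. The pads swing forward as they close: fully open they stand 13 mm farther back than shut.
Start: joints at [-1.205, 0.423, 1.63, -0, 1.089, -0.019], TCP at [0.235, -0.579, 0.242] pointing down, gripper open.
Joint ranges: [-3, 3], [-0.9, 2.11], [0.09, 2.58], [-1.31, 4.45], [0.11, 2.69], [-2.54, 2.54]. Speed limits (rad/s): [2.39, 2.39, 3.01, 3.14, 3.14, 3.14].

## Interface

Orientations are given as a unit quaternion [x, y, z, w].
In Python, from cell import r, viewer, finish_job gives the robot as it stands.
- The arm moves only by the tool move_arm, never from a script. Its argument "motion" is a list of rows, each a list of 3 entries, a list of its own where there are three numbers: the finger opening in m, from 0 to 0.0854, then the shift along the tool's x, y, z in m, then the turn about the tool's z in degrees. A call has exactly 8 rows; each row is the pose to reach, as a shift and turn from the pose commanded when the call began, along the tool's axes at that moment; what a row does not reach only later rows make up. A row lasts 1/8 s, in which the tool goes at most 62.5 mm and 10.7 degrees, less where a joint would pass 70% of its speed; a pose out of reach is approached as far as the arm can. A call with a gripper value outside its range is refused whole. The fingers move at their own pace and stop on an object; "newtons" is the grip in N (left out, the last holds). Time passes only in rows, so rows that repeat a pose let the fingers close, or fill a call up. It gives the time, the measured TCP pose, the force, the opening and the grip force at its end, in the units of the state.
- r.observe(): the state, without advancing time (a new reading comes with each control period).
- viewer.camera(name): name is "scene" or "top"; returns a dict with "frame" (420x560x3 uint8, red, green, blue), "depth" (420x560 float32, m along the optical axis (not along the pixel's ray), 0 where there is no reading), "camera_matrix" (3x3 intrinsics, pixels), "k1" (the pictures are not rectified: a ray, as slopes to the right and down, at radius r is drawn at 1 + k1 r^2 times it, then the intrinsics apply), "cam_to_world" (4x4, takes a point from camera to world coordinates). Camera axes: x right, y down, z forward; pixel columns grow to the right and rows downward; lengths in m; the calibration is good to about 2 mm. A picture is of the moment at which its call begins.
- finish_job(): hands the job in; it is judged then, once.
The state is a dict: "time": time; "joints": joint angles; "qvel": joint speeds; "joint_efforts": joint torques, N m; "tool_pos": TCP position; "tool_rot": TCP orientation; "force": force on the tool from outside, world axes, zero at the start; "moment": the same for the moment, N m; "grip_width": finger opening in m; "finger_force": force on a finger pad.
Only numpy, scipy, OpenCV 4.12 (cv2) and the standard library are available. Lean on these libraries where they do the work, as an engineer would, in place of code of your own. Each camera call takes 0.05 s, during which the arm holds its last target. There are 200 camera calls.

## Task

The coil spring standing in the green bench spring tester has to be checked at a shorter test length: turn the stop turret by its black bar handle four clicks clockwise (seen from above) from where it stands now, and leave it sitting in that click. Then press the hand lever down until the steel finger on the ram comes to rest firmly on the brass stop screw below it, hold it there a good second so that the force gauge can be read, and ease the lever back up to its top without letting it fly up. Leave the other things on the bench where they are.

Things in the scene. Friction and masses are not known exactly. Their poses are not given: they have to be found in the camera images.
- tester: Green cast bench spring tester, bolted down. Origin: bench level under the ram axis; x away from the operator, y to the turret side, z up. Base 210 x 160 x 35 mm plus a turret side out to y = 225. Head over the pan: x -21 to 105, y -35 to 35, z 174 to 250 mm; ram top at z 302 when up. Coil spring on the pan; round force gauge at x 30, y -130, up to z 115 mm.
- turret: Stop turret: aluminium disc 144 mm across, 14 thick, on a vertical axis at tester x 0, y 140. Origin: axis, disc underside, 62 mm above the bench; x points away from the pointer end of the bar. It clicks every 30 degrees (peak 0.2 N m) and drops into the click by itself past half way; clockwise from above makes its yaw fall. Starts 0 to 2 clicks from its anticlockwise end stop; 7 clicks in all.
- turret_axis (a point): Point on the turret axis, at the top of the black bar handle, 128 mm above the bench. The bar is 90 mm long, 16 thick, 26 high (102 to 128 mm above the bench), centred on the axis over a hub 40 mm across. Eight brass stop screws, 13 mm thick, stand round it 60 mm from the axis, 30 degrees apart; their tops are 94 to 108 mm above the bench.
- turret_pointer (a point): End of the bar handle that bears a white line, 43 mm from the axis, at the bar's top. At the start it points to the operator's side or up to 60 degrees clockwise of that (tester -x towards +y).
- ram: Square steel ram with a round upper platen 60 mm across, driven down 3 mm per 0.1 rad of lever. Origin: centre of the platen's underside, 126 mm above the bench when up. A dark arm runs from it 89 mm towards the turret, 140 to 154 mm above the bench when up; the steel stop finger (12 mm thick) hangs from its end, over the screw in use, its tip 122 mm above the bench when up.
- lever (a joint): Hand lever on the side away from the turret, in rad: 0 at its top (rod 0.45 rad above level, towards the operator), growing as it is pressed down. The finger meets the screw at about 0.73, 0.80 or 0.87 rad after the right turn. A spring returns it: about 3 N at the grip near the top, about 12 N just before the stop; let go, it flies up (faster than 3 rad/s counts as flying up).
- lever_grip (a point): Centre of the black cross grip at the lever's end: a level cylinder 22 mm across and 104 long, along tester y, 170 mm from the pivot; about 284 mm above the bench at the top and 140 to 165 mm at the stop. Free to press from above.
- lever_pivot (a point): Centre of the lever's hub, 210 mm above the bench, at tester x 42, y -58 mm. The lever turns about tester y in the upright plane through this point.
- grinder: Loose bystander: blue and silver angle grinder with a yellow guard, lying, 300 x 120 x 73 mm, about 1.6 kg. Origin: middle of its length at bench level; long side along its x.
- socket_case: Loose bystander: open black socket set, 160 x 210 x 36 mm, 0.9 kg. Origin: centre of its underside.
- screwdriver: Loose bystander: screwdriver with a red handle, 200 mm long, 26 mm high, lying along its x in front of the turret. Origin: its middle, bench level.
- tape_roll: Loose bystander: roll of yellow tape, 72 mm across, 20 mm high, lying flat right of the lever. Origin: centre of its underside.

How it is judged:
By the outcome, as a careful person would: the job done as asked, in the order asked, and still so for the second after the job is handed in, with the robot touching nothing.
It also fails if it takes over 61 s, if anything falls off the work surface, if the arm or the gripper's body presses on something with over 40 N, if the wrist force passes 120 N, or if a joint passes its speed limit or range.

## Working session

There is one attempt and no reset: what is moved stays moved. The work goes in short steps, Python scripts to look and compute and a tool call to move; the robot and the scene stay as the last step left them, time stands still between calls to the robot, and variables do not carry over. Pictures are saved under pics/ and viewed, at most 10 in all, crops included, and the job is handed in when it is done.

Besides the shell and the picture viewer there is one more tool, called by a JSON object that holds its "fn" and its "kwargs". move_arm: Moves the arm, as the interface text tells. Its arguments: {"type":"object","properties":{"motion":{"type":"array","items":{"type":"array"}},"newtons":{"type":"number"}},"required":["motion"]}

```bash
mkdir -p pics; cat > h.py <<'E'
import numpy as np, cv2, json
from scipy.spatial.transform import Rotation as R
from cell import r, viewer, finish_job
def grab(n,tag):
    c=viewer.camera(n); cv2.imwrite(f'pics/{tag}.png',c['frame'][:,:,::-1]); np.savez(f'/tmp/{tag}.npz',**c); return c
def load(tag): return dict(np.load(f'/tmp/{tag}.npz'))
def ray(c,u,v):
    K=c['camera_matrix'];k=float(c['k1']);D=np.array([k,0,0,0,0.])
    p=cv2.undistortPoints(np.array([[[u,v]]],float),K,D)[0,0]
    T=c['cam_to_world']; return T[:3,3],T[:3,:3]@np.array([p[0],p[1],1.])
def onz(c,u,v,z):
    o,d=ray(c,u,v); return o+d*(z-o[2])/d[2]
def proj(c,P):
    T=np.linalg.inv(c['cam_to_world']);q=T[:3,:3]@np.array(P)+T[:3,3];p=q[:2]/q[2]
    p=p*(1+float(c['k1'])*(p@p)); K=c['camera_matrix']; return [K[0,0]*p[0]+K[0,2],K[1,1]*p[1]+K[1,2]]
def cloud(c):
    d=c['depth'];v,u=np.indices(d.shape);K=c['camera_matrix'];D=np.array([float(c['k1']),0,0,0,0.])
    p=cv2.undistortPoints(np.stack([u.ravel(),v.ravel()],1)[:,None].astype(float),K,D)[:,0]
    P=np.c_[p,np.ones(len(p))]*d.reshape(-1,1);T=c['cam_to_world'];W=(P@T[:3,:3].T+T[:3,3]).reshape(*d.shape,3);W[d==0]=np.nan;return W
E
python3 - <<'E'
from h import *
for n in('scene','top'):
    c=grab(n,n+'0'); print(n,c['cam_to_world'].round(3).tolist(),c['camera_matrix'].round(1).tolist(),c['k1'])
s=r.observe();print(s)
E
```

```text
scene [[0.848, 0.298, -0.438, 1.036], [0.53, -0.49, 0.692, -0.657], [-0.008, -0.819, -0.573, 0.774], [0.0, 0.0, 0.0, 1.0]] [[403.5, 0.0, 286.2], [0.0, 403.5, 216.2], [0.0, 0.0, 1.0]] -0.0061813602965878085
top [[-0.0, -0.982, 0.19, 0.369], [-1.0, 0.001, 0.002, 0.028], [-0.002, -0.19, -0.982, 1.244], [0.0, 0.0, 0.0, 1.0]] [[388.2, 0.0, 277.5], [0.0, 388.2, 208.7], [0.0, 0.0, 1.0]] -0.013368988512280891
{'time': 0.1, 'joints': array([-1.20500079e+00,  4.23795269e-01,  1.63063671e+00, -1.02017206e-06,
        1.08860847e+00, -1.89740439e-02]), 'qvel': array([ 0.00036768, -0.00166102, -0.00290457, -0.00036339, -0.0003736 ,
        0.00027176]), 'joint_efforts': array([-8.95695030e-05, -5.58423364e+01, -2.82443458e+01, -4.83886458e-05,
        3.00602878e-03, -1.65131045e-06]), 'tool_pos': array([ 0.23445163, -0.57882277,  0.24159507]), 'tool_rot': array([ 9.81550752e-01,  1.91200411e-01, -1.25348230e-04, -7.12961674e-04]), 'force': array([-0.50131329, -0.46126047, -0.05983619]), 'moment': array([-0.00406331,  0.02813399,  0.02473803]), 'finger_force': 0.0, 'grip_width': 0.08539377309247237}
```

View pics/scene0.png

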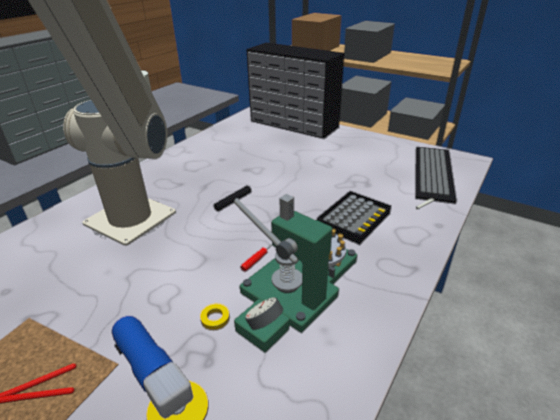

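View pics/top0.png

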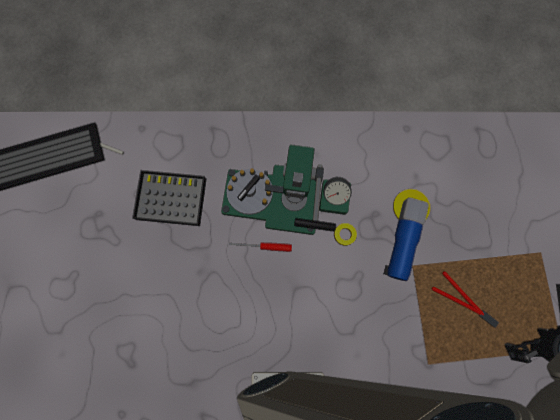

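The scene view shows the tester with its lever pointing at the robot. In the top view the turret is at about (250,189), the lever grip at (316,225), the gauge at (336,192) and the head at (299,170). I'll crop in closer.

```bash
python3 - <<'E'
from h import *
c=load('top0');f=c['frame'][140:250,215:360,::-1]
cv2.imwrite('pics/crop1.png',cv2.resize(f,None,fx=5.4,fy=5.4,interpolation=cv2.INTER_CUBIC))
W=cloud(c)
hsv=cv2.cvtColor(c['frame'],cv2.COLOR_RGB2HSV)
dark=(hsv[...,2]<70)&(hsv[...,1]<110)
# bar: dark, heights 0.1-0.14 near turret
for nm,(u0,u1,v0,v1),(z0,z1) in [('bar',(222,275,165,215),(.115,.14)),('grip',(285,345,210,240),(.25,.32))]:
    m=np.zeros(dark.shape,bool);m[v0:v1,u0:u1]=1
    m&=(W[...,2]>z0)&(W[...,2]<z1)
    if nm=='grip': m&=dark
    P=W[m];v,u=np.nonzero(m);print(nm,m.sum(),P.mean(0).round(4),(u.mean(),v.mean()))
    if m.sum()>5:
        q=P[:,:2]-P[:,:2].mean(0);U,S,V=np.linalg.svd(q);print(V[0],np.degrees(np.arctan2(V[0][1],V[0][0])),np.ptp(q@V[0]),np.ptp(q@V[1]))
m=(hsv[...,1]>90)&(hsv[...,0]>60)&(hsv[...,0]<95)&(W[...,2]>.235)&(W[...,2]<.265);m[:, :215]=0
print('head',m.sum(),np.nanmean(W[m],0)); print(cv2.minAreaRect(W[m][:,:2].astype(np.float32)*1000))
m=(hsv[...,1]>90)&(hsv[...,0]>60)&(hsv[...,0]<95)&(W[...,2]>.02)&(W[...,2]<.05)
print(m.sum(),W[m].min(0),W[m].max(0))
E
```

```text
bar 204 [0.6518 0.1162 0.125 ] (np.float64(248.4313725490196), np.float64(186.8578431372549))
[-0.79084977  0.61201032] 142.26499508843162 0.09003466865424743 0.034981342643180466
grip 338 [ 0.5145 -0.0622  0.2914] (np.float64(314.5739644970414), np.float64(224.05029585798817))
[0.1383819  0.99037894] 82.04577543557195 0.10198710933090527 0.04731161508520047
head 963 [ 0.67504377 -0.02696165  0.2488641 ]
((672.9835815429688, -26.370651245117188), (69.80757141113281, 121.89842987060547), 82.27095031738281)
2034 [ 0.52543438 -0.19298511  0.02103183] [0.74492444 0.48474886 0.04966491]
```

View pics/crop1.png

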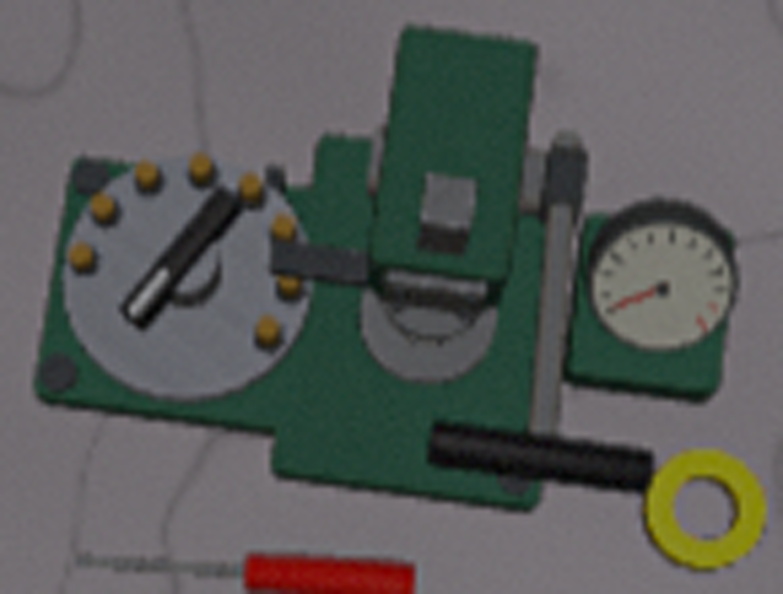

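The pointer, marked by the white line, is the lower-left end of the bar. It points at about 142° in world axes. The tester's yaw is about -8°, so the bar stands 30° clockwise of the operator side. I'll approach with tool x along the bar.

```bash
cat >> h.py <<'E'
def go(P,psi=None,s=None):
    s=s or r.observe();Q=R.from_quat(s['tool_rot']).as_matrix();x=Q[:,0];now=np.degrees(np.arctan2(x[1],x[0]))
    print('shift mm',((np.array(P)-s['tool_pos'])@Q*1000).round(1),'psi',now.round(1),'turn',None if psi is None else round(float(now-psi),1),'tilt',Q[:,2].round(3))
E
python3 - <<'E'
from h import *
go([.651,.117,.40],142)
c=load('top0');s=c['frame'];W=cloud(c)
m=(W[...,2]>.117)&(W[...,2]<.135);m[:165]=0;m[215:]=0;m[:,:225]=0;m[:,275:]=0
hsv=cv2.cvtColor(s,cv2.COLOR_RGB2HSV)
v,u=np.nonzero(m);P=np.array([onz(c,a,b,.128) for a,b in zip(u,v)]);n=cv2.connectedComponentsWithStats(m.astype(np.uint8))
print(n[2],n[3])
print(cv2.minAreaRect((P[:,:2]*1000).astype(np.float32)))
E
```

```text
shift mm [ 647.3 -488.8 -157.7] psi 22.0 turn -120.0 tilt [-0.001  0.001 -1.   ]
[[     0      0    560    420 235018]
 [   237    174     23     26    177]
 [   243    185      1      1      1]
 [   242    187      1      1      1]
 [   253    189      2      2      2]
 [   251    193      1      1      1]] [[279.52426197 209.51774758]
 [248.15819209 186.51977401]
 [243.         185.        ]
 [242.         187.        ]
 [253.5        189.5       ]
 [251.         193.        ]]
((650.6251831054688, 115.78440856933594), (33.734737396240234, 89.96372985839844), 54.307743072509766)
```

{"fn": "move_arm", "kwargs": {"motion": [[0.05, [0, 0, -0.05], 0], [0.05, [0.03, -0.02, -0.1], -8], [0.05, [0.07, -0.05, -0.15], -16], [0.05, [0.11, -0.08, -0.158], -24], [0.05, [0.15, -0.115, -0.158], -33], [0.05, [0.195, -0.15, -0.158], -42], [0.05, [0.24, -0.18, -0.158], -51], [0.05, [0.28, -0.21, -0.158], -60]]}}

```text
time: 1.1
tool_pos: [0.4159, -0.2778, 0.4002]
tool_rot: [0.753, 0.658, 0.0, -0.0]
force: [0.1, -1.2, 0.5]
grip_width: 0.0498
finger_force: 0.0
```

```bash
python3 -c "
from h import *
go([.651,.1165,.40],142);print(r.observe())"
```

```text
shift mm [4.220e+02 1.805e+02 2.000e-01] psi 82.4 turn -59.6 tilt [-0.  0. -1.]
{'time': 1.1, 'joints': array([-6.12641806e-01,  7.93181253e-02,  1.71613543e+00,  1.11400211e-04,
        1.34633231e+00, -4.79216544e-01]), 'qvel': array([ 0.78754649, -0.05992933,  0.06930644,  0.00104181, -0.00888989,
       -0.46424145]), 'joint_efforts': array([-5.20027041e+00, -3.86888158e+01, -3.21411395e+01, -7.71528779e-03,
        1.75519804e-01,  6.45076353e-01]), 'tool_pos': array([ 0.4159359 , -0.27776023,  0.40015489]), 'tool_rot': array([ 7.52679981e-01,  6.58386539e-01,  2.98380186e-05, -1.06730336e-04]), 'force': array([ 0.14886963, -1.15486003,  0.46200944]), 'moment': array([ 0.02866217, -0.05247957,  0.011609  ]), 'finger_force': 0.0, 'grip_width': 0.04981613274228802}
```

{"fn": "move_arm", "kwargs": {"motion": [[0.05, [0.055, 0.023, 0], -8], [0.05, [0.11, 0.046, 0], -16], [0.05, [0.165, 0.07, 0], -25], [0.05, [0.22, 0.094, 0], -34], [0.05, [0.275, 0.118, 0], -43], [0.05, [0.33, 0.14, 0], -52], [0.05, [0.385, 0.165, 0], -60], [0.05, [0.42, 0.18, 0], -60]]}}

```text
time: 2.1
tool_pos: [0.6525, 0.1141, 0.3995]
tool_rot: [0.324, 0.946, -0.0, -0.0]
force: [0.2, -0.6, -0.6]
grip_width: 0.05
finger_force: 0.0
```

```bash
python3 -c "
from h import *
go([.651,.1165,.15],142)
go([.651,.1165,.115],142);print(r.observe()['qvel'])"
```

```text
shift mm [  2.4   1.1 249.5] psi 142.2 turn 0.2 tilt [-0.001  0.    -1.   ]
shift mm [  2.4   1.2 284.5] psi 142.2 turn 0.2 tilt [-0.001  0.    -1.   ]
[ 0.34523612  0.31828756 -0.44551134 -0.00977983  0.13270168  0.39957018]
```

{"fn": "move_arm", "kwargs": {"motion": [[0.045, [0.001, 0, 0.04], 0], [0.045, [0.001, 0.0, 0.09], 0], [0.045, [0.001, 0.0, 0.14], 0], [0.045, [0.001, 0.0, 0.18], 0], [0.045, [0.001, 0.0, 0.21], 0], [0.045, [0.001, 0.0, 0.235], 0], [0.045, [0.001, 0.0, 0.24], 0], [0.045, [0.001, 0, 0.24], 0]]}}

```text
time: 3.1
tool_pos: [0.651, 0.1121, 0.1604]
tool_rot: [0.325, 0.946, -0.0, -0.0]
force: [-0.4, 1.2, -0.3]
grip_width: 0.0447
finger_force: 0.0
```

```bash
python3 -c "
from h import *
go([.651,.1165,.115],142)
c=grab('scene','s1');f=c['frame'][150:330,220:400,::-1]
cv2.imwrite('pics/s1c.png',cv2.resize(f,None,fx=3.3,fy=3.3,interpolation=cv2.INTER_CUBIC))
"
```

```text
shift mm [ 2.7  3.4 45.4] psi 142.0 turn 0.0 tilt [-0. -0. -1.]
```

View pics/s1c.png

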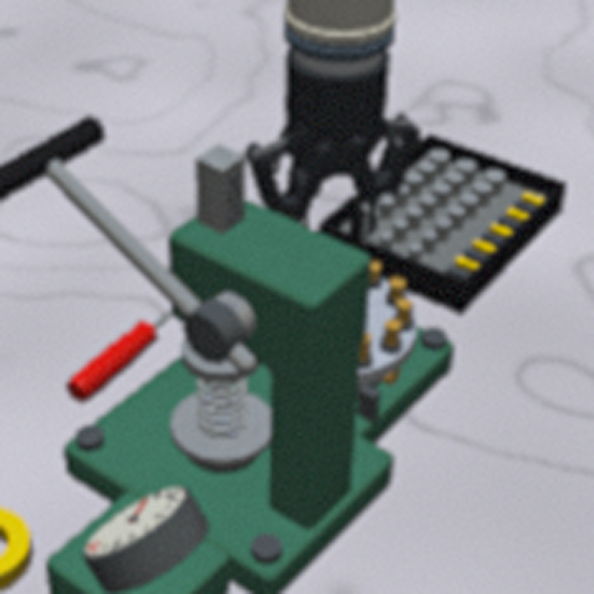

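The gripper stands above the bar with its fingers clear of the screws. The knuckles bulge outward higher up, so I'll keep the TCP at about 0.120.

{"fn": "move_arm", "kwargs": {"motion": [[0.045, [0.0025, 0.003, 0.01], 0], [0.045, [0.0025, 0.003, 0.02], 0], [0.045, [0.0025, 0.003, 0.03], 0], [0.045, [0.0025, 0.003, 0.04], 0], [0.045, [0.0025, 0.003, 0.04], 0], [0.012, [0.0025, 0.003, 0.04], 0], [0.012, [0.0025, 0.003, 0.04], 0], [0.012, [0.0025, 0.003, 0.04], 0]], "newtons": 40}}

```text
time: 4.15
tool_pos: [0.6524, 0.1179, 0.1206]
tool_rot: [0.325, 0.946, 0.002, 0.001]
force: [6.5, 9.3, -5.8]
grip_width: 0.0377
finger_force: 40.7
```

{"fn": "move_arm", "kwargs": {"motion": [[0.012, [0, 0, 0], 0], [0.012, [0, 0, 0], 0], [0.012, [0, 0, 0], 0], [0.012, [0, 0, 0], 0], [0.012, [0, 0, 0], 0], [0.012, [0, 0, 0], 0], [0.012, [0, 0, 0], 0], [0.012, [0, 0, 0], 0]]}}

```text
time: 5.15
tool_pos: [0.6524, 0.1179, 0.1206]
tool_rot: [0.325, 0.946, 0.002, 0.001]
force: [6.4, 8.2, -7.0]
grip_width: 0.0374
finger_force: 40.7
```

```bash
python3 -c "
from h import *
s=r.observe();print(s['force'],s['moment'],s['grip_width'],s['finger_force'])
go([.651,.1165,.12],142)
"
```

```text
[ 6.44563724  8.15718297 -6.96519892] [ 1.43002344 -0.93485677  0.08946238] 0.03742010921585337 40.72012782096863
shift mm [ 0.3 -2.   0.5] psi 142.0 turn 0.0 tilt [ 0.004  0.003 -1.   ]
```

The opening stopped at 37 mm, though the bar is 16 mm thick. I'll look before turning.

```bash
python3 -c "
from h import *
c=grab('top','t2');f=c['frame'][140:250,215:360,::-1]
c2=grab('scene','s2');g=c2['frame'][200:310,300:400,::-1]
a=cv2.resize(f,None,fx=3,fy=3,interpolation=cv2.INTER_CUBIC);b=cv2.resize(g,(330,330*110//100),interpolation=cv2.INTER_CUBIC)
o=np.zeros((363,a.shape[1]+330,3),np.uint8);o[:a.shape[0],:a.shape[1]]=a;o[:b.shape[0],a.shape[1]:]=b
cv2.imwrite('pics/c2.png',o)
t=load('scene0');g=t['frame']
for P in ([.651,.1165,.128],):print(proj(t,P),proj(load('top0'),P))
"
```

```text
[np.float64(319.54991779773707), np.float64(229.68193714530005)] [np.float64(248.2819074434767), np.float64(186.83838320980774)]
```

View pics/c2.png

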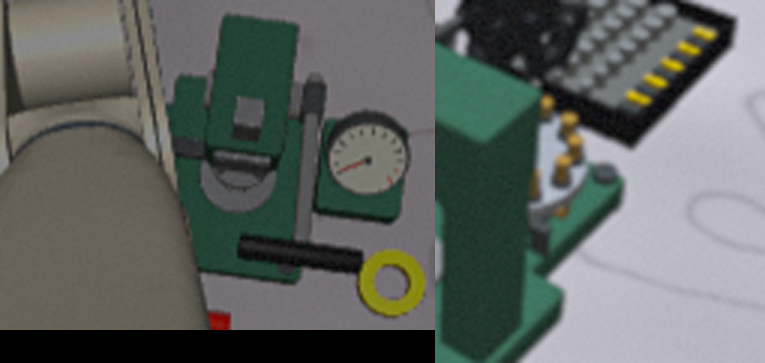

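The arm hides the turret in both views. I'll open, go up 8 mm and close again, in case the tips met the hub.

{"fn": "move_arm", "kwargs": {"motion": [[0.05, [0, 0, 0], 0], [0.05, [0, 0, 0], 0], [0.05, [0, 0, -0.008], 0], [0.05, [0, 0, -0.008], 0], [0.05, [0, 0, -0.008], 0], [0.03, [0, 0, -0.008], 0], [0.03, [0, 0, -0.008], 0], [0.03, [0, 0, -0.008], 0]], "newtons": 20}}

```text
time: 6.25
tool_pos: [0.6507, 0.1161, 0.1282]
tool_rot: [0.325, 0.946, -0.0, -0.0]
force: [-0.1, 0.4, -0.6]
grip_width: 0.0299
finger_force: 0.0
```

```bash
python3 -c "
from h import *
s=r.observe();print(s['force'],s['moment'],s['grip_width'],s['finger_force'])
go([.651,.1165,.12],142)
"
```

```text
[-0.05929014  0.43733815 -0.55624451] [0.00644512 0.0122416  0.01011944] 0.02990384880464046 0.0
shift mm [0.1 0.5 8.2] psi 142.0 turn 0.0 tilt [-0. -0. -1.]
```

{"fn": "move_arm", "kwargs": {"motion": [[0.012, [0, 0, 0], 0], [0.012, [0, 0, 0], 0], [0.012, [0, 0, 0], 0], [0.012, [0, 0, 0], 0], [0.012, [0, 0, 0], 0], [0.012, [0, 0, 0], 0], [0.012, [0, 0, 0], 0], [0.012, [0, 0, 0], 0]], "newtons": 40}}

```text
time: 7.25
tool_pos: [0.6524, 0.118, 0.1287]
tool_rot: [0.325, 0.946, 0.002, 0.001]
force: [4.9, 9.0, -3.0]
grip_width: 0.0146
finger_force: 42.7
```

```bash
python3 -c "
from h import *
s=r.observe();print(s['force'],s['moment'],s['grip_width'],s['finger_force'])
go([.651,.1165,.12],142)
"
```

```text
[ 4.92098009  9.04061669 -3.0201431 ] [ 1.13309545 -0.70552316 -0.01037265] 0.014625065855647764 42.7393913269043
shift mm [ 0.2 -2.1  8.7] psi 142.0 turn 0.0 tilt [ 0.004  0.003 -1.   ]
```

The bar is gripped. Contact shows the bar centre about 2 mm along tool +y. I'll recentre and turn 60°.

{"fn": "move_arm", "kwargs": {"motion": [[0.012, [0, 0.001, 0], 0], [0.012, [0, 0.002, 0], 6], [0.012, [0, 0.002, 0], 14], [0.012, [0, 0.002, 0], 23], [0.012, [0, 0.002, 0], 32], [0.012, [0, 0.002, 0], 41], [0.012, [0, 0.002, 0], 51], [0.012, [0, 0.002, 0], 60]]}}

```text
time: 8.25
tool_pos: [0.653, 0.1184, 0.1287]
tool_rot: [0.756, 0.654, 0.001, 0.0]
force: [3.4, 2.7, -0.5]
grip_width: 0.0147
finger_force: 43.0
```

```bash
python3 -c "
from h import *
s=r.observe();print(s['force'],s['moment'],s['grip_width'],s['finger_force'])
go([.651,.1165,.12],82)
"
```

```text
[ 3.35400581  2.74178927 -0.54022005] [ 0.43686057 -0.31406066  0.08258961] 0.014675833888383456 43.033055663108826
shift mm [-2.2 -1.7  8.7] psi 81.7 turn -0.3 tilt [ 0.002  0.001 -1.   ]
```

{"fn": "move_arm", "kwargs": {"motion": [[0.012, [0.0005, 0.0005, 0], 7], [0.012, [0.0005, 0.0005, 0], 15], [0.012, [0.0005, 0.0005, 0], 24], [0.012, [0.0005, 0.0005, 0], 33], [0.012, [0.0005, 0.0005, 0], 42], [0.012, [0.0005, 0.0005, 0], 51], [0.012, [0.0005, 0.0005, 0], 60], [0.012, [0.0005, 0.0005, 0], 60]]}}

```text
time: 9.25
tool_pos: [0.6535, 0.1182, 0.1287]
tool_rot: [0.981, 0.192, 0.001, 0.0]
force: [4.4, -0.0, -0.4]
grip_width: 0.0144
finger_force: 43.1
```

```bash
python3 -c "
from h import *
s=r.observe();print(s['force'],s['moment'],s['grip_width'],s['finger_force'])
go([.651,.1165,.12],22)
"
```

```text
[ 4.3582934  -0.01098315 -0.35974893] [ 0.18943904 -0.46802913  0.01739491] 0.014446596816922674 43.11349332332611
shift mm [-2.9  0.6  8.7] psi 22.1 turn 0.1 tilt [ 0.002  0.    -1.   ]
```

The yaw matches four clicks. I'll release, rise and look.

{"fn": "move_arm", "kwargs": {"motion": [[0.036, [0.0005, 0, 0], 0], [0.036, [0.0005, 0, 0], 0], [0.036, [0.0005, 0, 0], 0], [0.036, [0, 0, -0.01], 0], [0.036, [0, 0, -0.04], 0], [0.036, [0, 0, -0.09], 0], [0.036, [0, 0, -0.14], 0], [0.036, [0, 0, -0.19], 0]]}}

```text
time: 10.25
tool_pos: [0.6523, 0.118, 0.3208]
tool_rot: [0.982, 0.191, 0.0, 0.0]
force: [0.7, 0.3, -1.2]
grip_width: 0.0357
finger_force: 0.0
```

```bash
python3 -c "
from h import *
go([.40,.0,.42],-8)
s=r.observe();print(s['joints'],s['force'])
"
```

```text
shift mm [-278.1   14.6  -99.4] psi 22.1 turn 30.1 tilt [ 0.001  0.    -1.   ]
[ 1.61027603e-01  4.07092341e-01  1.46676753e+00 -7.15648247e-06
  1.26710112e+00  1.34671789e+00] [ 0.7403747   0.25290176 -1.1864976 ]
```

```bash
python3 -c "
from h import *
go([.517,-.037,.36],82)
c=grab('top','t3');print(c['frame'][187,248])
"
```

```text
shift mm [-183.6   92.8  -39.3] psi 22.1 turn -59.9 tilt [ 0.001  0.    -1.   ]
[119 112 102]
```

{"fn": "move_arm", "kwargs": {"motion": [[0.0, [0, 0, -0.04], 0], [0.0, [-0.02, 0.01, -0.06], -8], [0.0, [-0.05, 0.025, -0.07], -17], [0.0, [-0.085, 0.042, -0.07], -26], [0.0, [-0.12, 0.06, -0.07], -35], [0.0, [-0.15, 0.076, -0.06], -44], [0.0, [-0.175, 0.088, -0.05], -53], [0.0, [-0.184, 0.093, -0.04], -60]]}}

```text
time: 11.3
tool_pos: [0.5158, -0.0382, 0.3588]
tool_rot: [0.753, 0.658, 0.0, 0.0]
force: [-0.2, -0.5, 0.1]
grip_width: 0.0001
finger_force: 0.0
```

```bash
python3 -c "
from h import *
go([.517,-.037,.315],82)
c=grab('top','t4');f=c['frame'][140:250,215:360,::-1]
c2=grab('scene','s4');g=c2['frame'][130:310,210:380,::-1]
a=cv2.resize(f,None,fx=3,fy=3,interpolation=cv2.INTER_CUBIC);b=cv2.resize(g,(330,349),interpolation=cv2.INTER_CUBIC)
o=np.zeros((363,a.shape[1]+330,3),np.uint8);o[:a.shape[0],:a.shape[1]]=a;o[:b.shape[0],a.shape[1]:]=b
cv2.imwrite('pics/c4.png',o)
"
```

```text
shift mm [ 1.3  1.  43.8] psi 82.3 turn 0.3 tilt [ 0.001 -0.    -1.   ]
```

View pics/c4.png

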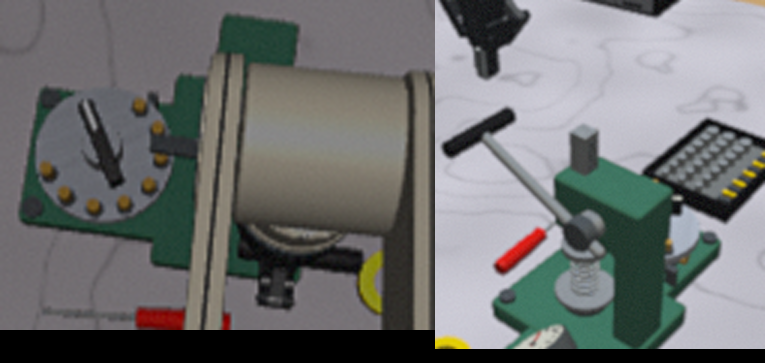

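The top view shows the pointer now at about 22°, so four clicks clockwise are done, with a screw under the ram arm. The closed fingers hang above the grip's turret-side half. Next I press down along the lever's arc.

{"fn": "move_arm", "kwargs": {"motion": [[0.0, [0.001, 0.001, 0.015], 0], [0.0, [0.001, 0.001, 0.03], 0], [0.0, [0.001, 0.001, 0.042], 0], [0.0, [0.001, 0.001, 0.048], 0], [0.0, [0.001, 0, 0.053], 0], [0.0, [0.001, -0.002, 0.058], 0], [0.0, [0.001, -0.004, 0.063], 0], [0.0, [0.001, -0.006, 0.068], 0]]}}

```text
time: 12.4
tool_pos: [0.5107, -0.0353, 0.2906]
tool_rot: [0.754, 0.656, -0.0, -0.0]
force: [-3.2, 1.4, 3.6]
grip_width: 0.0001
finger_force: 2.2
```

```bash
python3 -c "
from h import *
s=r.observe();print(s['force'],s['moment'],s['tool_pos'])
"
```

```text
[-3.19492263  1.40158261  3.62881288] [ 0.09963293  0.54701521 -0.01837029] [ 0.51069748 -0.03527811  0.29057717]
```

{"fn": "move_arm", "kwargs": {"motion": [[0.0, [0, -0.003, 0.01], 0], [0.0, [0, -0.006, 0.02], 0], [0.0, [0, -0.008, 0.031], 0], [0.0, [0, -0.01, 0.042], 0], [0.0, [0, -0.011, 0.053], 0], [0.0, [0, -0.011, 0.064], 0], [0.0, [0, -0.01, 0.075], 0], [0.0, [0, -0.009, 0.084], 0]]}}

```text
time: 13.4
tool_pos: [0.5013, -0.0341, 0.2054]
tool_rot: [0.754, 0.656, -0.001, -0.001]
force: [-6.2, 0.5, 8.1]
grip_width: 0.0007
finger_force: 4.0
```

```bash
python3 -c "
from h import *
s=r.observe();print(s['force'],s['moment'],s['tool_pos'])
c=grab('scene','s5');g=c['frame'][130:310,210:380,::-1]
cv2.imwrite('pics/s5.png',cv2.resize(g,None,fx=3,fy=3,interpolation=cv2.INTER_CUBIC))
"
```

```text
[-6.15135793  0.45742656  8.0977112 ] [0.18438778 1.04547153 0.02422483] [ 0.50128952 -0.03405973  0.20541577]
```

View pics/s5.png

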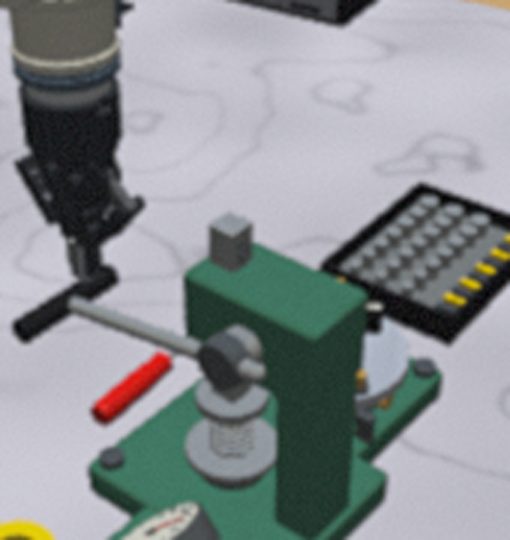

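The fingertips are seated on the turret-side half of the grip at (95,275), with the lever just below level. I'll continue slowly to the stop.

{"fn": "move_arm", "kwargs": {"motion": [[0.0, [0, 0.001, 0.003], 0], [0.0, [0, 0.002, 0.006], 0], [0.0, [0, 0.003, 0.009], 0], [0.0, [0, 0.004, 0.012], 0], [0.0, [0, 0.005, 0.015], 0], [0.0, [0, 0.006, 0.018], 0], [0.0, [0, 0.007, 0.021], 0], [0.0, [0, 0.008, 0.023], 0]]}}

```text
time: 14.45
tool_pos: [0.509, -0.0351, 0.1827]
tool_rot: [0.754, 0.656, -0.001, -0.001]
force: [-7.7, 0.6, 8.5]
grip_width: -0.0002
finger_force: 4.6
```

```bash
python3 -c "
from h import *
s=r.observe();print(s['force'],s['moment'],s['tool_pos'])
"
```

```text
[-7.70996178  0.55221549  8.45230182] [ 0.23674678  1.2072409  -0.05633705] [ 0.50899049 -0.0351308   0.18267495]
```

{"fn": "move_arm", "kwargs": {"motion": [[0.0, [0, 0.0005, 0.001], 0], [0.0, [0, 0.001, 0.002], 0], [0.0, [0, 0.0015, 0.003], 0], [0.0, [0, 0.002, 0.004], 0], [0.0, [0, 0.0025, 0.005], 0], [0.0, [0, 0.003, 0.006], 0], [0.0, [0, 0.003, 0.007], 0], [0.0, [0, 0.003, 0.008], 0]]}}

```text
time: 15.45
tool_pos: [0.5123, -0.0356, 0.175]
tool_rot: [0.754, 0.656, -0.001, -0.001]
force: [-5.9, 0.7, 9.6]
grip_width: 0.0001
finger_force: 4.9
```

```bash
python3 -c "
from h import *
s=r.observe();print(s['force'],s['moment'],s['tool_pos'])
"
```

```text
[-5.94698916  0.68005811  9.62723554] [0.12843649 1.03627065 0.02552091] [ 0.51231911 -0.03558736  0.17495812]
```

{"fn": "move_arm", "kwargs": {"motion": [[0.0, [0, 0.0, 0.001], 0], [0.0, [0, 0.001, 0.002], 0], [0.0, [0, 0.001, 0.003], 0], [0.0, [0, 0.001, 0.004], 0], [0.0, [0, 0.002, 0.005], 0], [0.0, [0, 0.002, 0.006], 0], [0.0, [0, 0.003, 0.007], 0], [0.0, [0, 0.003, 0.008], 0]]}}

```text
time: 16.45
tool_pos: [0.515, -0.036, 0.1671]
tool_rot: [0.754, 0.656, -0.001, -0.001]
force: [-7.6, 1.2, 13.6]
grip_width: -0.0004
finger_force: 6.9
```

```bash
python3 -c "
from h import *
s=r.observe();print(s['force'],s['moment'],s['tool_pos'])
"
```

```text
[-7.55772906  1.2479828  13.59076131] [0.18477149 1.35770781 0.01741603] [ 0.51499331 -0.03597259  0.1671244 ]
```

{"fn": "move_arm", "kwargs": {"motion": [[0.0, [0, 0.0, 0.001], 0], [0.0, [0, 0.0, 0.001], 0], [0.0, [0, 0.0, 0.002], 0], [0.0, [0, 0.0, 0.002], 0], [0.0, [0, 0.0, 0.003], 0], [0.0, [0, 0.0, 0.003], 0], [0.0, [0, 0.0, 0.003], 0], [0.0, [0, 0.0, 0.003], 0]]}}

```text
time: 17.45
tool_pos: [0.5158, -0.0361, 0.1648]
tool_rot: [0.754, 0.656, -0.0, -0.0]
force: [-7.8, 0.6, 15.7]
grip_width: 0.0001
finger_force: 8.3
```

```bash
python3 -c "
from h import *
s=r.observe();print(s['force'],s['moment'],s['tool_pos'])
"
```

```text
[-7.78955123  0.62202422 15.66925369] [0.10283649 1.28470138 0.03091274] [ 0.51575703 -0.0360692   0.16477816]
```

{"fn": "move_arm", "kwargs": {"motion": [[0.0, [0, 0.0, 0.001], 0], [0.0, [0, 0.0, 0.001], 0], [0.0, [0, 0.0, 0.002], 0], [0.0, [0, 0.0, 0.002], 0], [0.0, [0, 0.0, 0.003], 0], [0.0, [0, 0.0, 0.003], 0], [0.0, [0, 0.0, 0.004], 0], [0.0, [0, 0.0, 0.004], 0]]}}

```text
time: 18.45
tool_pos: [0.5169, -0.0362, 0.1616]
tool_rot: [0.754, 0.656, 0.001, 0.001]
force: [-7.4, 0.1, 21.4]
grip_width: 0.0001
finger_force: 10.7
```

```bash
python3 -c "
from h import *
s=r.observe();print(s['force'],s['moment'],s['tool_pos'],s['tool_rot'])
c=grab('scene','s6');g=c['frame'][130:310,210:380,::-1]
cv2.imwrite('pics/s6.png',cv2.resize(g,None,fx=3,fy=3,interpolation=cv2.INTER_CUBIC))
"
```

```text
[-7.3651595   0.1317288  21.37695821] [ 0.07268585  1.15673885 -0.00656023] [ 0.51685181 -0.03622056  0.1615712 ] [7.54429752e-01 6.56379994e-01 6.64492277e-04 7.81927054e-04]
```

View pics/s6.png

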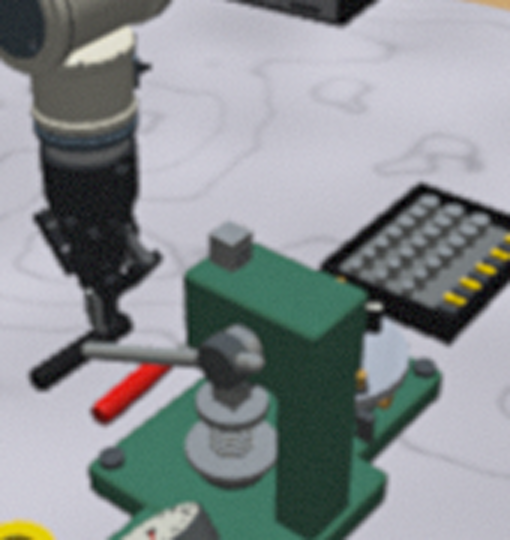

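The lever is pressed below level, with the tips still on the grip and the force rising. I'll press a bit more and hold.

{"fn": "move_arm", "kwargs": {"motion": [[0.0, [0, 0.0, 0.001], 0], [0.0, [0, 0.0, 0.002], 0], [0.0, [0, 0.0, 0.002], 0], [0.0, [0, 0.0, 0.002], 0], [0.0, [0, 0.0, 0.002], 0], [0.0, [0, 0.0, 0.002], 0], [0.0, [0, 0.0, 0.002], 0], [0.0, [0, 0.0, 0.002], 0]]}}

```text
time: 19.5
tool_pos: [0.5174, -0.0363, 0.1601]
tool_rot: [0.754, 0.656, 0.001, 0.001]
force: [-7.0, 0.3, 23.6]
grip_width: 0.0002
finger_force: 12.0
```

```bash
python3 -c "
from h import *
s=r.observe();print(s['force'],s['moment'],s['tool_pos'],s['tool_rot'])
# ram top z from scene depth: top-facing square
for t in('scene0','s1','s5','s6'):
    c=load(t);W=cloud(c);m=(np.hypot(W[...,0]-.6314,W[...,1]+.0206)<.014)&(W[...,2]>.252)&(W[...,2]<.32)
    z=W[...,2][m];print(t,m.sum(),np.percentile(z,[50,80,90,95,99]).round(4))
    v,u=np.nonzero(m);print(v.min(),u.min(),u.max())
"
```

```text
[-7.01562795  0.32459166 23.64834541] [ 0.08507026  1.09828473 -0.00320544] [ 0.51741363 -0.03630325  0.1600532 ] [0.75442979 0.65637859 0.0010992  0.0012735 ]
scene0 120 [0.2918 0.2997 0.3004 0.3008 0.3013]
194 280 291
s1 126 [0.2925 0.2996 0.3    0.3003 0.3012]
194 280 291
s5 94 [0.2799 0.2816 0.2821 0.2823 0.2829]
201 280 291
s6 87 [0.2726 0.274  0.2746 0.2748 0.2756]
204 280 291
```

```bash
python3 -c "
from h import *
c0=load('s6')
for t in('s7','s8'):
    c=grab('scene',t);W=cloud(c);m=(np.hypot(W[...,0]-.6314,W[...,1]+.0206)<.014)&(W[...,2]>.252)&(W[...,2]<.32)
    z=W[...,2][m];print(t,m.sum(),np.percentile(z,[50,80,90,95,99]).round(4))
g=cv2.cvtColor(c['frame'],cv2.COLOR_RGB2GRAY).astype(np.float32);g0=cv2.cvtColor(c0['frame'],cv2.COLOR_RGB2GRAY).astype(np.float32)
print('ram',cv2.phaseCorrelate(g0[195:225,270:300],g[195:225,270:300],cv2.createHanningWindow((30,30),cv2.CV_32F)))
print(r.observe()['force'])
"
```

```text
s7 79 [0.2726 0.2738 0.2744 0.2746 0.275 ]
s8 84 [0.2724 0.2735 0.274  0.2742 0.2747]
ram ((0.0033646187943272565, -0.0016796335239241955), 0.923267314169142)
[-6.02640295  0.19567449 23.60958421]
```

The ram didn't move while the force rose, so the finger is on the stop (about 26 mm, 0.87 rad). I'll press slightly firmer and hold.

{"fn": "move_arm", "kwargs": {"motion": [[0.0, [0, 0.0, 0.001], 0], [0.0, [0, 0.0, 0.002], 0], [0.0, [0, 0.0, 0.002], 0], [0.0, [0, 0.0, 0.002], 0], [0.0, [0, 0.0, 0.002], 0], [0.0, [0, 0.0, 0.002], 0], [0.0, [0, 0.0, 0.002], 0], [0.0, [0, 0.0, 0.002], 0]]}}

```text
time: 20.6
tool_pos: [0.518, -0.0364, 0.1585]
tool_rot: [0.754, 0.656, 0.002, 0.002]
force: [-6.4, 1.2, 27.0]
grip_width: -0.0002
finger_force: 13.4
```

{"fn": "move_arm", "kwargs": {"motion": [[0.0, [0, 0.0, 0], 0], [0.0, [0, 0.0, 0], 0], [0.0, [0, 0.0, 0], 0], [0.0, [0, 0.0, 0], 0], [0.0, [0, 0.0, 0], 0], [0.0, [0, 0.0, 0], 0], [0.0, [0, 0.0, 0], 0], [0.0, [0, 0.0, 0], 0]]}}

```text
time: 21.6
tool_pos: [0.518, -0.0364, 0.1585]
tool_rot: [0.754, 0.656, 0.002, 0.002]
force: [-6.2, 0.6, 26.7]
grip_width: -0.0004
finger_force: 13.4
```

```bash
python3 -c "
from h import *
s=r.observe();print(s['force'],s['tool_pos'])
go([.517,-.037,.21]);c=load('s8');c1=grab('scene','s9');g=[cv2.cvtColor(x['frame'],cv2.COLOR_RGB2GRAY).astype(np.float32)[195:225,270:300] for x in(c,c1)]
print(cv2.phaseCorrelate(g[0],g[1],cv2.createHanningWindow((30,30),cv2.CV_32F)))"
```

```text
[-6.21070534  0.61696208 26.69476905] [ 0.5179992  -0.03638157  0.1584859 ]
shift mm [ -0.8  -0.7 -51.5] psi 82.1 turn None tilt [ 0.005 -0.001 -1.   ]
((-0.22704346989328883, 0.09381022120484594), 0.883226539823744)
```

The stop was held firmly for over a second, so I'll ease the lever up along the arc.

{"fn": "move_arm", "kwargs": {"motion": [[0.0, [0, 0.0, -0.003], 0], [0.0, [0, -0.001, -0.007], 0], [0.0, [0, -0.003, -0.013], 0], [0.0, [0, -0.006, -0.02], 0], [0.0, [0, -0.009, -0.028], 0], [0.0, [0, -0.011, -0.036], 0], [0.0, [0, -0.013, -0.044], 0], [0.0, [0, -0.014, -0.052], 0]]}}

```text
time: 22.65
tool_pos: [0.506, -0.0347, 0.2101]
tool_rot: [0.754, 0.656, 0.003, 0.003]
force: [5.7, -1.6, 7.4]
grip_width: 0.0
finger_force: 4.0
```

```bash
python3 -c "
from h import *
s=r.observe();print(s['force'],s['tool_pos'])"
```

```text
[ 5.68299656 -1.56062427  7.41222548] [ 0.50601091 -0.03469471  0.21005148]
```

{"fn": "move_arm", "kwargs": {"motion": [[0.0, [0, -0.001, -0.007], 0], [0.0, [0, -0.001, -0.014], 0], [0.0, [0, -0.0015, -0.021], 0], [0.0, [0, -0.0015, -0.028], 0], [0.0, [0, -0.001, -0.035], 0], [0.0, [0, 0.0, -0.042], 0], [0.0, [0, 0.001, -0.049], 0], [0.0, [0, 0.0025, -0.056], 0]]}}

```text
time: 23.65
tool_pos: [0.5045, -0.0345, 0.2645]
tool_rot: [0.754, 0.656, -0.0, -0.0]
force: [1.5, -0.4, 3.4]
grip_width: -0.0005
finger_force: 1.3
```

```bash
python3 -c "
from h import *
s=r.observe();print(s['force'],s['tool_pos'])"
```

```text
[ 1.50783626 -0.36115894  3.41726305] [ 0.50452914 -0.03449163  0.26445356]
```

{"fn": "move_arm", "kwargs": {"motion": [[0.0, [0, 0.001, -0.005], 0], [0.0, [0, 0.002, -0.01], 0], [0.0, [0, 0.004, -0.015], 0], [0.0, [0, 0.006, -0.02], 0], [0.0, [0, 0.008, -0.025], 0], [0.0, [0, 0.01, -0.03], 0], [0.0, [0, 0.012, -0.034], 0], [0.0, [0, 0.013, -0.038], 0]]}}

```text
time: 24.65
tool_pos: [0.5182, -0.0364, 0.3027]
tool_rot: [0.754, 0.656, 0.0, 0.001]
force: [1.4, -0.2, 2.1]
grip_width: 0.0
finger_force: 1.0
```

{"fn": "move_arm", "kwargs": {"motion": [[0.0, [0, 0.001, -0.002], 0], [0.0, [0, 0.001, -0.004], 0], [0.0, [0, 0.001, -0.006], 0], [0.0, [0, 0.001, -0.008], 0], [0.0, [0, 0.001, -0.012], 0], [0.0, [0, 0.001, -0.025], 0], [0.0, [0, 0.001, -0.045], 0], [0.0, [0, 0.001, -0.07], 0]]}}

```text
time: 25.65
tool_pos: [0.5184, -0.0364, 0.3735]
tool_rot: [0.754, 0.656, -0.0, -0.0]
force: [-0.0, 0.4, -0.6]
grip_width: 0.0001
finger_force: 0.0
```

{"fn": "move_arm", "kwargs": {"motion": [[0.0, [0, -0.01, -0.02], 0], [0.0, [0, -0.04, -0.04], 0], [0.0, [0, -0.08, -0.05], 0], [0.0, [0, -0.12, -0.05], 0], [0.0, [0, -0.13, -0.05], 0], [0.0, [0, -0.13, -0.05], 0], [0.0, [0, -0.13, -0.05], 0], [0.0, [0, -0.13, -0.05], 0]]}}

```text
time: 26.65
tool_pos: [0.3906, -0.0186, 0.4221]
tool_rot: [0.754, 0.656, -0.0, -0.0]
force: [-0.5, 0.1, 0.0]
grip_width: -0.0001
finger_force: 0.0
```

```bash
python3 -c "
from h import *
s=r.observe();print(s['force'],s['tool_pos'])
c=grab('scene','s10')
W=cloud(c);m=(np.hypot(W[...,0]-.6314,W[...,1]+.0206)<.014)&(W[...,2]>.252)&(W[...,2]<.32);print(np.percentile(W[...,2][m],[80,95,99]))
t=grab('top','t10');f=t['frame'][140:250,215:360,::-1];g=c['frame'][130:310,210:380,::-1]
a=cv2.resize(f,None,fx=3,fy=3,interpolation=cv2.INTER_CUBIC);b=cv2.resize(g,(330,349),interpolation=cv2.INTER_CUBIC)
o=np.zeros((363,a.shape[1]+330,3),np.uint8);o[:a.shape[0],:a.shape[1]]=a;o[:b.shape[0],a.shape[1]:]=b
cv2.imwrite('pics/c10.png',o)"
```

```text
[-0.49862024  0.05195361  0.00505827] [ 0.39058165 -0.01855406  0.42214412]
[0.29947629 0.3004149  0.30096671]
```

View pics/c10.png

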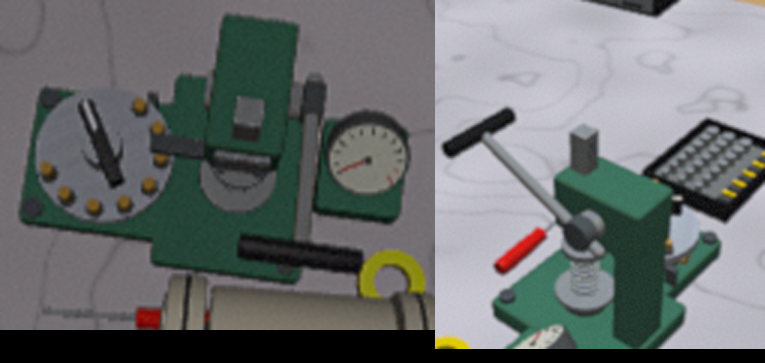

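The lever and ram are back at the top, the pointer (90,112) is at the fourth click, the bystanders haven't moved and the robot is clear.

```bash
python3 -c "
from h import *
print(finish_job())"
```

```text
the job is handed in; nothing more can be done
None
```

I turned the turret four clicks clockwise, pressed the lever onto the stop at about 0.87 rad, held it firmly for over a second, eased it back to the top, and handed the job in at about 27 s. On the first try the fingers closed on something about 37 mm wide (probably the hub) with about 41 N at the pad, so I opened and gripped the bar 8 mm higher.

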